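# Free the plungers of the clearance-test prints in order

## Robot

A 6-joint arm with a two-finger parallel gripper is mounted at the origin on the work surface. World frame = base frame: x ahead of the robot, y to its left, z up, the work surface at z = 0. Lengths are in mm, angles in rad, forces in N, time in s.
With the tool pointing down it reaches from about 350 to 975 mm from the base axis. Payload 17.4 kg.
Tool frame: the origin (TCP) lies at the very end of the fingers, on their centre line; the grasp point (between the pads) lies 19 mm behind it; z points along the fingers, y is the line along which they close (so a half turn about z gives the same grasp; the last joint's range is limited). The gripper opens to 85 mm and grips with 20 to 120 N. Pads are 22 mm wide; open, the fingers measure 114 mm over their backs; the gripper's body (76 mm by 85 mm) begins 54 mm behind the grasp point. The pads swing forward as they close: fully open they stand 13 mm farther back than shut.
Start: joints at [1.194, 0.116, 1.442, -0, 1.584, -0.038], TCP at [224.348, 636.632, 201.903] pointing down, gripper open.
Joint ranges: [-2.83, 2.83], [-0.83, 2.19], [0.07, 2.5], [-1.14, 4.28], [0.01, 3], [-2.97, 2.97]. Speed limits (rad/s): [1.89, 1.89, 2.22, 3.14, 3.14, 3.14].

## Interface

Orientations are given as a unit quaternion [x, y, z, w].
In Python, from rig import bot, capture gives the robot as it stands.
- The arm moves only by the shell command python3 -m handwheel 'ROWS' [OPENING] [FORCE]. ROWS is text: rows parted by semicolons, each of 4 numbers parted by spaces: the shift along the tool's x, y, z in cm, then the turn about the tool's z in rad. In form: tx ty tz turn; .... A call has 1 to 5 rows; each row is the pose to reach, as a shift and turn from the pose commanded when the call began, along the tool's axes at that moment; what a row does not reach only later rows make up. A row lasts 1/12 s, in which the tool goes at most 41.7 mm and 7.16 degrees, less where a joint would pass 70% of its speed; a pose out of reach is approached as far as the arm can. A call with a gripper value outside its range is refused whole. OPENING is the closure, from 0 (fully open) to 1 (shut), set as the call begins (- or left out, the last holds). The fingers move at their own pace and stop on an object; FORCE is the grip in N (left out, the last holds). Time passes only in rows, so rows that repeat a pose let the fingers close. It gives the time, the measured TCP pose, the force, the opening and the grip force at its end, in the units of the state.
- bot.get_obs(): the state, without advancing time (a new reading comes with each control period).
- capture(name): name is "scene" or "top"; returns a dict with "img" (384x512x3 uint8, red, green, blue), "z_map" (384x512 float32, mm along the optical axis (not along the pixel's ray), 0 where there is no reading), "intrinsics" (3x3 intrinsics, pixels), "world_to_cam" (4x4, takes a point from world to camera coordinates). Camera axes: x right, y up, looking along -z (the intrinsics and any distortion apply to the point x, -y, -z); pixel columns grow to the right and rows downward; lengths in mm; the calibration is good to about 2 mm. A picture is of the moment at which its call begins.
- bot.finish_job(): hands the job in; it is judged then, once.
The state is a dict: "t": time; "joints": joint angles; "qd": joint speeds; "tau": joint torques, N m; "eef_pos": TCP position; "ee_rot": TCP orientation; "force": force on the tool from outside, world axes, zero at the start; "ft_torque": the same for the moment, N m; "finger_gap": finger opening in mm; "gripper_force": force on a finger pad.
Only numpy, scipy, OpenCV 4.12 (cv2) and the standard library are available. Lean on these libraries where they do the work, as an engineer would, in place of code of your own. Each camera call takes 0.05 s, during which the arm holds its last target. There are 200 camera calls.

## Task

Check the printed clearance-test pieces on the printer bed, loosest fit first: with a light fingertip tap the round cap down into its block, then the square cap, then the triangular cap, each as far as it will easily go. Leave the cross-shaped cap standing up, and do not lift, tip or shift the pieces or disturb anything around them.

Things in the scene. Friction and masses are not known exactly. Their poses are not given: they have to be found in the camera images.
- bed: bronze-coloured build plate on its heated bed, fixed, 300 (x) x 350 (y) mm, its top 40 mm above the bench; origin: centre of its underside, on the bench; z up
- piece_round: test piece with the round cap: loose grey printed block 64 x 64 x 36 mm, about 150 g, standing on the bed, cap upward; origin: centre of the block's underside; z up
- round_top (a point): centre of the top face of the round cap (white, a flat disc 44 mm across), which stands out of the middle of its block; it moves down with the cap; cap top 16 mm above the block at joint 0, 6 mm above it at 0.010
- plunger_round (a joint): how far the round cap is pressed down into its block, m: 0 fully up (it starts at 0 to 0.002), 0.010 at its bottom stop, which is springy (pressed farther, cap and stop give up to 5 mm at about 3 N per mm, and spring back); slides straight down against about 2 N of friction, has no spring and stays where it is left
- piece_square: test piece with the square cap: loose grey printed block 64 x 64 x 36 mm, about 150 g, standing on the bed, cap upward; origin: centre of the block's underside; z up
- square_top (a point): centre of the top face of the square cap (white, a flat square 42 mm wide), which stands out of the middle of its block; it moves down with the cap; cap top 16 mm above the block at joint 0, 6 mm above it at 0.010
- plunger_square (a joint): how far the square cap is pressed down into its block, m: 0 fully up (it starts at 0 to 0.002), 0.010 at its bottom stop, which is springy (pressed farther, cap and stop give up to 5 mm at about 3 N per mm, and spring back); slides straight down against about 2 N of friction, has no spring and stays where it is left
- piece_triangle: test piece with the triangle cap: loose grey printed block 64 x 64 x 36 mm, about 150 g, standing on the bed, cap upward; origin: centre of the block's underside; z up
- triangle_top (a point): centre of the top face of the triangle cap (white, a flat equilateral triangle, corners 29 mm from its centre (edges 14 mm from it)), which stands out of the middle of its block; it moves down with the cap; cap top 16 mm above the block at joint 0, 6 mm above it at 0.010
- plunger_triangle (a joint): how far the triangle cap is pressed down into its block, m: 0 fully up (it starts at 0 to 0.002), 0.010 at its bottom stop, which is springy (pressed farther, cap and stop give up to 5 mm at about 3 N per mm, and spring back); slides straight down against about 2 N of friction, has no spring and stays where it is left
- piece_cross: test piece with the cross cap: loose grey printed block 64 x 64 x 36 mm, about 150 g, standing on the bed, cap upward; origin: centre of the block's underside; z up
- cross_top (a point): centre of the top face of the cross cap (white, a flat plus sign of two bars 52 x 16 mm), which stands out of the middle of its block; it moves down with the cap; cap top 16 mm above the block at joint 0, 6 mm above it at 0.010
- plunger_cross (a joint): how far the cross cap is pressed down into its block, m: 0 fully up (it starts at 0 to 0.002), 0.010 at its bottom stop, which is springy (pressed farther, cap and stop give up to 5 mm at about 3 N per mm, and spring back); slides straight down against about 2 N of friction, has no spring and stays where it is left
- bust: white printed bust 92 mm tall on a 42 mm square foot, standing in the middle of the bed; bystander; origin: centre of its underside
- pawn: white printed pawn, 24 mm across and 42 mm tall, standing on the bed; bystander; origin: centre of its underside
- spool: filament spool lying flat on the bench to the right of the bed, 196 mm across, 60 mm high; bystander; origin: centre of its underside
- scraper: spatula lying on the bench to the left of the bed; bystander; its length is along x
- glue: small bottle standing on the bench to the left of the bed, 32 mm across, 95 mm tall; bystander; origin: centre of its underside
- jar: jar standing on the bench to the left of the bed, 60 mm across, 70 mm tall; bystander; origin: centre of its underside
- driver: screwdriver lying on the bench to the right of the bed; bystander; its length is along x
Mind the look-alikes: they are no part of the job. Leave any red look-alike of the piece_round alone. What is shaped like the piece_square but red is not meant.

How it is judged:
By the outcome, as a careful person would: the job done as asked, in the order asked, and still so for the second after the job is handed in, with the robot touching nothing.
It also fails if it takes over 40 s, if anything falls off the work surface, if the arm or the gripper's body presses on something with over 40 N, if the wrist force passes 120 N, or if a joint passes its speed limit or range.

## Working session

There is one attempt and no reset: what is moved stays moved. The work goes in short steps, Python scripts to look and compute and a shell command to move; the robot and the scene stay as the last step left them, time stands still between calls to the robot, and variables do not carry over. Pictures are saved under pics/ and viewed, at most 10 in all, crops included, and the job is handed in when it is done.

```bash
mkdir -p pics; ls; python3 - <<'E'
from rig import bot,capture
import cv2,numpy as np,pickle
print(bot.get_obs())
for n in("top","scene"):
    d=capture(n); pickle.dump(d,open(f'{n}.pkl','wb')); cv2.imwrite(f'pics/{n}0.png',cv2.resize(d['img'][:,:,::-1],(768,576)))
    print(d['intrinsics'],d['world_to_cam'])
E
```

```text
pics
{'t': 0.0, 'joints': array([ 1.19421215e+00,  1.16461418e-01,  1.44229051e+00,  3.20512292e-06,
        1.58402610e+00, -3.77961457e-02]), 'qd': array([ 0.00066865,  0.00055249, -0.0010419 ,  0.00136645,  0.00202604,
       -0.00132474]), 'tau': array([-4.35990369e-03, -7.32053804e+01, -6.32441711e+01, -2.78749467e-04,
        6.92365065e-03, -1.22095256e-05]), 'eef_pos': array([224.24742539, 636.40252362, 201.16309529]), 'ee_rot': array([ 1.68585019e-01,  9.85686938e-01, -5.79680733e-04, -1.23490231e-04]), 'force': array([-0.33030764, -0.57305614,  0.59466421]), 'ft_torque': array([-0.01337088,  0.03840501, -0.00510834]), 'gripper_force': 0.0, 'finger_gap': 85.23268166856685}
[[356.78887839   0.         256.82105004]
 [  0.         356.78887839 190.17927583]
 [  0.           0.           1.        ]] [[-5.34222649e-03 -9.99593549e-01  2.80035400e-02  1.81524075e+01]
 [ 9.93913655e-01 -2.22632334e-03  1.10139411e-01 -5.27368393e+02]
 [-1.10032300e-01  2.84214904e-02  9.93521571e-01 -9.96160664e+02]
 [ 0.00000000e+00  0.00000000e+00  0.00000000e+00  1.00000000e+00]]
[[473.16413993   0.         255.83231444]
 [  0.         473.16413993 189.78834379]
 [  0.           0.           1.        ]] [[-4.11029529e-01  9.11484197e-01 -1.58519418e-02  1.97459337e+02]
 [-5.19742613e-01 -2.20018841e-01  8.25505497e-01  2.12593368e+02]
 [ 7.48947490e-01  3.47546065e-01  5.64171419e-01 -1.78975238e+03]
 [ 0.00000000e+00  0.00000000e+00  0.00000000e+00  1.00000000e+00]]
```

View pics/top0.png

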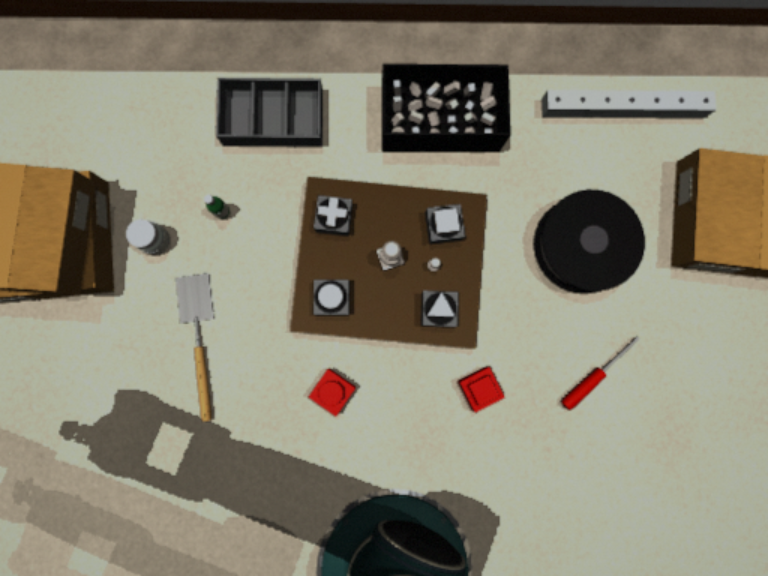

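View pics/scene0.png

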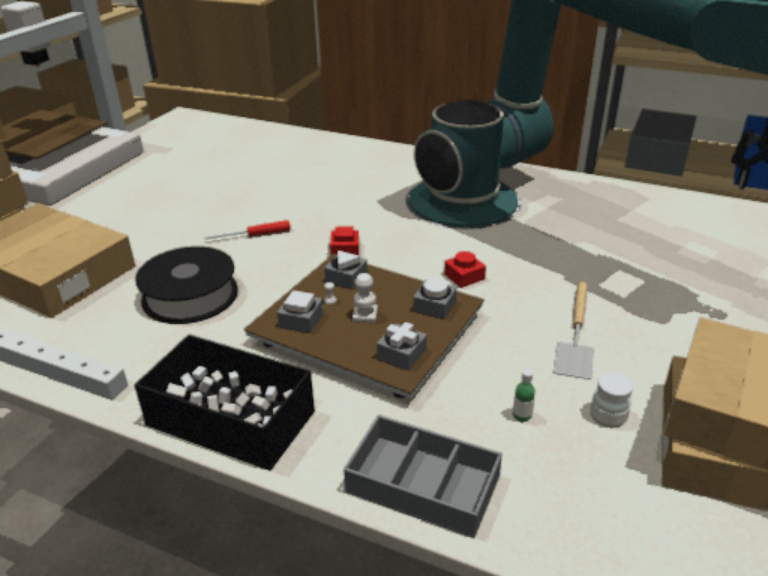

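Top view (768×576 scale): the white round cap is at (330,296), the square at (446,221), the triangle at (440,308), and the cross at (333,214), which stays up. The bust is at (390,255) and the pawn at (434,265). The look-alikes are the red round at (333,391) and the red square at (482,388), both off the bed. I choose the white-capped grey pieces on the bed.

```bash
cat >h.py <<'E'
import numpy as np,cv2
def world(d,u,v,z=None):
    """pixels -> world; with z: intersect with that height, else from the depth map"""
    K,T=d['intrinsics'],d['world_to_cam'];u=np.asarray(u,float);v=np.asarray(v,float)
    r=np.stack([(u-K[0,2])/K[0,0],-(v-K[1,2])/K[1,1],-np.ones_like(u)],-1)
    R,t=T[:3,:3],T[:3,3]; c=-R.T@t; w=r@R
    s=d['z_map'][v.astype(int),u.astype(int)] if z is None else (z-c[2])/w[...,2]
    return c+w*s[...,None]
def caps(d):
    v,u=np.mgrid[0:384,0:512]; P=world(d,u,v); im=d['img'].astype(int)
    m=(im.min(2)>120)&(P[...,2]>70)&(P[...,2]<110)
    n,l,s,c=cv2.connectedComponentsWithStats(m.astype(np.uint8))
    for i in range(1,n):
        if s[i,4]>40:
            q=P[l==i]; x=cv2.minAreaRect(q[:,:2].astype(np.float32))
            yield c[i].round(1),s[i,4],q.mean(0).round(1),np.median(q[:,2]).round(1),np.round(x[0],1),np.round(x[1],1),round(x[2],1)
E
python3 - <<'E'
import pickle,cv2
from h import *
for n in('top','scene'):
    d=pickle.load(open(n+'.pkl','rb'));print(n)
    for r in caps(d):print(*r)
    if n=='top':
        cv2.imwrite('pics/crop.png',cv2.resize(d['img'][110:285,185:345,::-1],None,fx=3.4,fy=3.4,interpolation=2))
        for k,(u,v) in dict(block_r=(207,211),bed=(260,200),bust=(260,165),pawn=(289,176)).items():print(k,world(d,[u],[v]).round(1))
E
```

```text
top
[221.1 140.7] 174 [656.9 114.9  90.9] 90.9 [656.3 114.1] [44.  44.6] 36.9
[297.5 146.6] 220 [640.7 -94.5  90.2] 90.4 [643.  -95.8] [46.7 44.9] 8.9
[ 93.5 154.7] 153 [621.8 465.9  71.3] 71.0 [621.3 466.1] [50.5 46.4] 2.9
[219.6 197. ] 197 [502.4 118.   90.7] 90.8 [502.4 118.2] [38.3 40.3] 0.4
[293.8 204.9] 145 [480.5 -81.7  89.5] 89.8 [477.  -86.3] [40.6 43.3] 57.9
block_r [[467.7 157.1  38.5]]
bed [[498.    7.7  42.5]]
bust [[582.2  10.4 130.8]]
pawn [[560.7 -71.   80.5]]
scene
[229.9 171.1] 83 [482.6 -82.   91.8] 91.8 [478.4 -78.7] [46.7 38.8] 27.5
[290.9 189.6] 145 [501.9 118.8  90.7] 92.3 [499.  120.5] [53.9 60.2] 13.4
[198.9 199. ] 157 [643.8 -94.8  92.3] 92.5 [642.7 -96. ] [44.4 43.3] 7.8
[243.5 198.9] 70 [589.9  14.   87.6] 87.8 [586.6  12.8] [26.  39.1] 51.0
[268.3 220.8] 181 [656.7 115.9  91. ] 92.5 [656.7 114.3] [62.5 59.1] 84.1
[409.6 255.4] 246 [625.  465.4  72.2] 72.1 [623.4 465.6] [49.7 51.3] 52.9
```

View pics/crop.png

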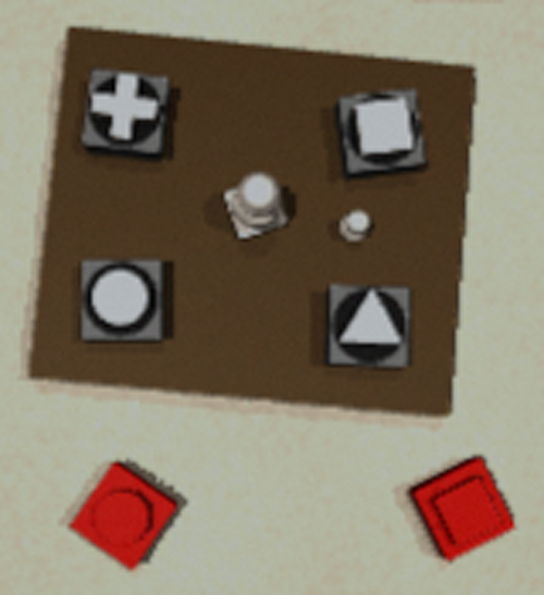

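The crop shows white caps on grey blocks: round at (120,297), square at (383,127), triangle at (371,322), cross at (125,107). This confirms the choice. The next move shuts the fingers and heads for the round cap at height.

```bash
cat >>h.py <<'E'
def go(x,y,z):
    from rig import bot
    from scipy.spatial.transform import Rotation as R
    o=bot.get_obs(); p=o['eef_pos']
    print('t',round(o['t'],2),'pos',p.round(1),'F',o['force'].round(1),'gap',round(o['finger_gap'],1),'rows cm',(R.from_quat(o['ee_rot']).inv().apply(np.array([x,y,z])-p)/10).round(2))
E
python3 -m handwheel '-1 -0.9 0 0; -3.5 -3.2 0 0; -6.5 -5.9 0 0; -9.5 -8.6 0 0; -12.5 -11.4 0 0' 1 20
python3 -m handwheel '-3 -2.75 0 0; -6 -5.5 0 0; -9 -8.2 0 0; -12 -11 0 0; -15 -13.7 0 0'
python3 -c "from h import *;go(502.2,118.4,180)"
```

```text
t: 0.52
eef_pos: [304.8, 485.5, 201.4]
ee_rot: [0.168, 0.986, -0.0, -0.0]
force: [1.1, 1.5, -0.3]
finger_gap: 25.5
gripper_force: 0.0
t: 0.93
eef_pos: [400.5, 306.1, 201.8]
ee_rot: [0.169, 0.986, 0.0, 0.0]
force: [-0.2, 0.8, 0.1]
finger_gap: -0.1
gripper_force: 0.0
t 0.93 pos [400.5 306.1 201.8] F [-0.2  0.8  0.1] gap -0.1 rows cm [-15.82 -14.33   2.18]
```

```bash

python3 -m handwheel '-3.5 -3.2 0 0; -7 -6.4 1 0; -10.5 -9.6 2 0; -14 -12.7 3 0; -15.85 -14.35 4 0'
python3 -m handwheel '0 0 1 0; 0 0 2 0; 0 0 2.5 0;0 0 2.5 0'
python3 - <<'E'
from h import *
go(502.2,118.4,95)
from rig import capture
d=capture('top');cv2.imwrite('pics/r1.png',cv2.resize(d['img'][150:250,170:310,::-1],None,fx=4,fy=4))
d=capture('scene');cv2.imwrite('pics/r1s.png',cv2.resize(d['img'][80:260,160:360,::-1],None,fx=3.3,fy=3.3))
E
```

```text
t: 1.35
eef_pos: [497.8, 126.6, 165.2]
ee_rot: [0.169, 0.986, 0.0, 0.001]
force: [1.4, 1.0, 0.3]
finger_gap: 0.0
gripper_force: 0.0
t: 1.68
eef_pos: [496.4, 129.6, 138.6]
ee_rot: [0.168, 0.986, -0.0, -0.001]
force: [0.2, -0.2, 0.3]
finger_gap: -0.1
gripper_force: 0.0
t 1.68 pos [496.4 129.6 138.6] F [ 0.2 -0.2  0.3] gap -0.1 rows cm [-0.92 -0.86  4.36]
```

View pics/r1s.png

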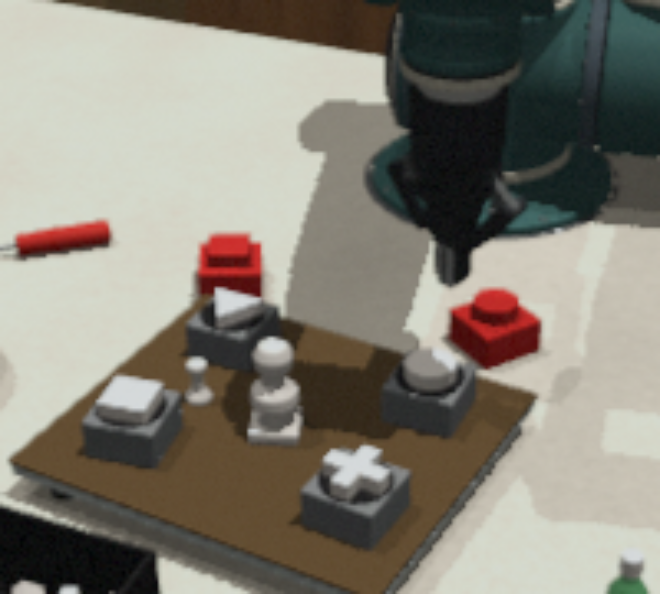

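The picture shows the closed fingertip at (452,280), above and just beside the round cap at (435,372), and nothing has been disturbed. Next I correct sideways and come down close.

```bash

python3 -m handwheel '-0.5 -0.45 0.5 0; -0.9 -0.85 1.5 0; -0.9 -0.85 2.5 0; -0.9 -0.85 3.3 0; -0.9 -0.85 3.6 0'
python3 -m handwheel '0 0 0 0; 0 0 0 0'
python3 - <<'E'
from h import *
go(502.2,118.4,81)
from rig import capture
for n in('top','scene'):
    for r in caps(capture(n)):print(n,*r)
E
```

```text
t: 2.2
eef_pos: [502.3, 117.9, 101.8]
ee_rot: [0.169, 0.986, -0.0, -0.001]
force: [-0.8, -0.7, 0.1]
finger_gap: -0.2
gripper_force: 0.0
t: 2.37
eef_pos: [503.0, 118.1, 103.8]
ee_rot: [0.169, 0.986, -0.0, -0.0]
force: [-0.3, -0.8, -0.5]
finger_gap: -0.3
gripper_force: 0.0
t 2.37 pos [503.  118.1 103.8] F [-0.3 -0.8 -0.5] gap -0.3 rows cm [0.08 0.   2.28]
top [221.  140.3] 182 [658.  115.1  90.2] 90.8 [660.9 116.6] [49.3 46.3] 34.5
top [297.4 146.5] 231 [641.3 -94.4  89.6] 90.0 [643.7 -95.3] [47.8 45.2] 6.0
top [ 92.9 154.8] 143 [621.7 467.3  71.4] 71.2 [620.8 468.1] [50.7 45.8] 33.9
top [294.  204.8] 154 [480.9 -82.4  89.1] 89.7 [487.1 -84.4] [43.  40.8] 89.8
scene [ 59.9 147.8] 62 [ 557.8 -673.    82.1] 82.1 [ 557.8 -676.3] [233.7  12.6] 82.4
scene [229.6 171.1] 81 [483.3 -82.5  92. ] 92.2 [481.9 -78.6] [45.3 35.9] 27.4
scene [290.7 189.2] 111 [502.  118.2  92.2] 92.9 [497.4 117.6] [40.6 53.2] 88.1
scene [198.9 198.9] 157 [643.5 -95.   92.3] 92.2 [643.  -96.9] [47.5 43.3] 4.6
scene [243.3 199. ] 69 [591.1  13.8  87.7] 88.1 [591.3  13.1] [23.4 33.1] 26.9
scene [268.4 220.9] 185 [656.5 116.2  90.7] 92.3 [656.6 115.2] [61.9 60.3] 86.7
scene [409.8 255.4] 248 [625.1 465.8  72.2] 72.0 [624.6 465.2] [51.1 52.7] 52.5
```

```bash

python3 -m handwheel '0 0 0.3 0; 0 0 0.6 0; 0 0 0.8 0; 0 0 0.8 0; 0 0 0.8 0'
python3 -m handwheel '0 0 0.2 0; 0 0 0.4 0; 0 0 0.4 0; 0 0 0.4 0'
```

```text
t: 2.88
eef_pos: [503.0, 118.0, 95.8]
ee_rot: [0.169, 0.986, -0.0, -0.0]
force: [-0.3, -0.1, 0.4]
finger_gap: 0.1
gripper_force: 0.0
t: 3.22
eef_pos: [503.0, 118.1, 91.8]
ee_rot: [0.169, 0.986, -0.0, -0.0]
force: [0.1, 0.7, 0.1]
finger_gap: -0.3
gripper_force: 0.0
```

```bash

python3 -m handwheel '0 0 0.15 0; 0 0 0.3 0; 0 0 0.4 0; 0 0 0.4 0'
python3 -m handwheel '0 0 0.15 0; 0 0 0.3 0; 0 0 0.4 0; 0 0 0.4 0'
```

```text
t: 3.55
eef_pos: [502.9, 118.0, 87.6]
ee_rot: [0.169, 0.986, -0.0, -0.0]
force: [0.1, -0.1, 0.0]
finger_gap: -0.2
gripper_force: 0.0
t: 3.88
eef_pos: [502.9, 118.0, 83.6]
ee_rot: [0.169, 0.986, -0.0, -0.0]
force: [0.2, 0.3, 0.2]
finger_gap: 0.1
gripper_force: 0.0
```

```bash
python3 - <<'E'
from h import *
from rig import capture,bot
d=capture('scene')
for r in caps(d):print(*r)
cv2.imwrite('pics/r2s.png',cv2.resize(d['img'][150:220,250:350,::-1],None,fx=6,fy=6))
K,T=d['intrinsics'],d['world_to_cam']
for p in ([502.9,118,83.6],[502.9,118,92]):
    q=T[:3,:3]@p+T[:3,3];q=[q[0],-q[1],-q[2]];w=K@q;print('proj',((w[:2]/w[2])-[250,150])*6)
E
```

```text
[ 59.1 147.9] 68 [ 558.8 -675.5   81.8] 82.0 [ 566.3 -678.2] [242.6  31.6] 81.6
[229.8 171.1] 83 [482.7 -82.   91.7] 91.9 [478.3 -87.5] [42.7 44.5] 54.7
[198.9 198.9] 156 [643.3 -95.1  92.1] 92.3 [642.5 -96.3] [45.6 43.4] 8.4
[243.2 199.1] 70 [591.2  13.7  87.6] 87.6 [590.5  13. ] [23.8 34.9] 35.4
[268.4 220.9] 183 [656.8 116.2  91. ] 92.8 [657.5 112.9] [63.3 59.4] 83.8
[409.9 255.3] 247 [624.4 466.   72.2] 72.1 [623.4 465.2] [52.1 49.7] 46.2
proj [242.80224622 251.01901502]
proj [243.26186357 236.15149974]
```

View pics/r2s.png

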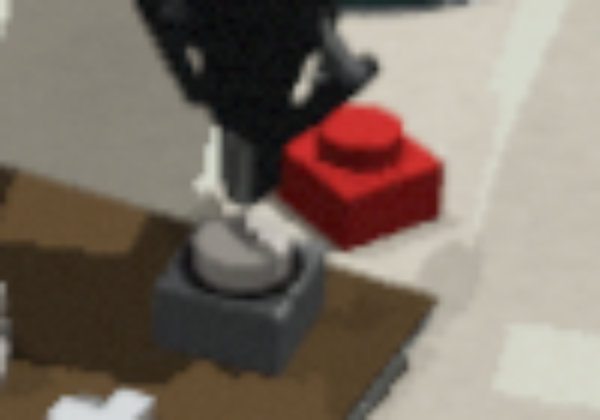

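The picture shows the fingertip ending near (250,203), with a visible gap to the cap at (243,245). That looks short of contact, so I check the tip with depth.

```bash
python3 - <<'E'
from h import *
from rig import capture,bot
for n in ('scene','top'):
    d=capture(n); v,u=np.mgrid[0:384,0:512]; P=world(d,u,v)
    m=(abs(P[...,0]-503)<30)&(abs(P[...,1]-118)<30)&(P[...,2]>80)
    print(n)
    for z in range(80,180,6):
        q=P[m&(P[...,2]>=z)&(P[...,2]<z+6)]
        if len(q):print(z,len(q),q.mean(0).round(1),q.min(0).round(),q.max(0).round())
    if n=='scene':
        for r in range(180,196): print(r,' '.join('%d,%d,%d'%tuple(P[r,c].round()) for c in range(286,298,2)))
E
```

```text
scene
80 38 [518.9 120.4  81.8] [494.  88.  80.] [532. 146.  85.]
86 66 [507.5 119.2  90.1] [475.  95.  86.] [529. 138.  92.]
92 78 [506.2 114.9  93.4] [482.  94.  92.] [526. 137.  96.]
110 1 [511.6 119.1 115.5] [512. 119. 116.] [512. 119. 116.]
116 10 [510.3 119.1 119.1] [500. 110. 116.] [516. 126. 122.]
122 18 [509.4 118.6 125.1] [502. 104. 122.] [515. 133. 128.]
128 19 [509.4 120.9 131. ] [501. 104. 128.] [516. 132. 134.]
134 21 [510.1 120.8 136.8] [502. 105. 134.] [516. 132. 140.]
140 20 [510.1 121.7 143.6] [500. 104. 141.] [518. 133. 146.]
146 17 [512.4 118.8 149.3] [505. 104. 147.] [516. 131. 152.]
152 12 [513.2 117.7 154.6] [509. 103. 152.] [517. 129. 157.]
158 29 [513.  117.1 161.2] [501.  94. 159.] [522. 147. 164.]
164 44 [511.6 119.7 167.2] [498.  89. 164.] [526. 145. 170.]
170 29 [512.3 119.3 172.7] [496.  89. 170.] [528. 146. 176.]
176 35 [512.6 122.7 179. ] [494.  88. 176.] [527. 148. 182.]
180 331,39,-1 511,113,127 516,120,131 512,125,131 507,129,128 502,133,126
181 339,43,2 510,112,122 512,119,126 512,125,127 514,131,130 345,79,15
182 343,44,1 514,114,122 513,120,123 5
[... 284 characters left out ...]
53,82,1
187 503,104,96 494,107,92 493,113,93 492,118,93 491,124,94 488,129,93
188 505,105,94 502,110,94 496,114,91 498,121,95 493,125,92 494,131,95
189 508,107,94 503,110,91 502,116,92 498,121,91 497,126,91 495,131,92
190 513,108,94 509,113,92 510,119,94 504,123,92 502,128,92 500,133,92
191 519,111,95 514,115,92 510,119,91 508,124,91 505,129,91 502,134,90
192 521,111,93 517,116,92 520,123,95 515,127,93 511,131,92 509,137,92
193 526,113,93 525,119,94 517,122,90 519,129,93 517,133,93 509,136,88
194 528,114,91 527,120,92 523,124,91 523,130,92 514,132,87 512,138,87
195 522,112,84 529,120,90 523,124,87 516,128,84 519,135,88 509,137,82
top
80 1 [476.1 112.1  80.8] [476. 112.  81.] [476. 112.  81.]
```

Depth puts the real tip end at about z≈115 with the cap at 92, so the reported TCP reads about 30 mm low. From here I go by force and camera.

```bash

python3 -m handwheel '0 0 0.3 0; 0 0 0.7 0; 0 0 1 0; 0 0 1 0'
python3 -m handwheel '0 0 0.15 0; 0 0 0.3 0; 0 0 0.4 0; 0 0 0.4 0'
cat >tip.py <<'E'
from h import *
from rig import capture,bot
d=capture('scene'); v,u=np.mgrid[0:384,0:512]; P=world(d,u,v); p=bot.get_obs()['eef_pos']
m=(abs(P[...,0]-p[0])<25)&(abs(P[...,1]-p[1])<25)&(P[...,2]>60)&(P[...,2]<190)&(d['img'].max(2)<110)
q=P[m&(P[...,2]>96)]; print('eef',p.round(1),'tip lowest',np.sort(q[:,2])[:6].round(1) if len(q) else None, 'xy', q[np.argsort(q[:,2])[:15],:2].mean(0).round(1) if len(q) else None)
for r in caps(d):
    if abs(r[2][:2]-p[:2]).max()<40: print('cap',*r)
E
python3 tip.py
```

```text
t: 4.37
eef_pos: [502.6, 118.0, 73.0]
ee_rot: [0.169, 0.986, -0.0, -0.001]
force: [-0.3, 0.4, 0.2]
finger_gap: -0.1
gripper_force: 0.0
t: 4.7
eef_pos: [503.0, 118.0, 69.7]
ee_rot: [0.169, 0.986, -0.0, -0.0]
force: [-0.1, -0.2, 0.4]
finger_gap: -0.0
gripper_force: 0.0
eef [503.  118.1  69.9] tip lowest [101.4 105.1 105.6 105.7 105.8 107. ] xy [510.5 118.6]
```

```bash

python3 -m handwheel '0 0 0.2 0; 0 0 0.4 0; 0 0 0.5 0; 0 0 0.5 0'
python3 -m handwheel '0 0 0.1 0; 0 0 0.2 0; 0 0 0.2 0'
python3 -m handwheel '0 0 0.1 0; 0 0 0.2 0; 0 0 0.2 0'
python3 tip.py
```

```text
t: 5.08
eef_pos: [502.9, 118.0, 64.6]
ee_rot: [0.169, 0.986, -0.0, -0.0]
force: [0.1, 0.3, 0.5]
finger_gap: -0.3
gripper_force: 0.0
t: 5.33
eef_pos: [503.0, 118.0, 62.7]
ee_rot: [0.169, 0.986, -0.0, -0.0]
force: [0.1, 0.2, 0.4]
finger_gap: -0.2
gripper_force: 0.0
t: 5.58
eef_pos: [503.1, 118.1, 60.9]
ee_rot: [0.169, 0.986, 0.0, 0.0]
force: [0.4, 0.2, 1.7]
finger_gap: 0.1
gripper_force: 0.8
eef [503.1 118.1  61. ] tip lowest [96.2 96.7 97.3 97.6 98.4 99. ] xy [510.2 119.1]
```

```bash

python3 -m handwheel '0 0 0.1 0; 0 0 0.2 0; 0 0 0.3 0; 0 0 0.3 0'
python3 -m handwheel '0 0 0.1 0; 0 0 0.2 0; 0 0 0.3 0; 0 0 0.3 0'
python3 -m handwheel '0 0 0.1 0; 0 0 0.2 0; 0 0 0.2 0'
python3 tip.py
```

```text
t: 5.97
eef_pos: [503.1, 118.1, 57.8]
ee_rot: [0.169, 0.986, 0.0, 0.0]
force: [1.0, -0.6, 2.1]
finger_gap: -0.1
gripper_force: 0.8
t: 6.3
eef_pos: [503.0, 118.1, 54.7]
ee_rot: [0.169, 0.986, -0.0, -0.0]
force: [1.3, 0.1, 1.9]
finger_gap: 0.2
gripper_force: 0.8
t: 6.55
eef_pos: [503.0, 118.0, 52.7]
ee_rot: [0.169, 0.986, 0.0, 0.0]
force: [1.1, 0.9, 2.1]
finger_gap: 0.3
gripper_force: 0.8
eef [503.  118.1  52.8] tip lowest [96.1 96.7 96.8 97.2 97.3 97.8] xy [510.2 120. ]
```

```bash

python3 -m handwheel '0 0 0.1 0; 0 0 0.1 0; 0 0 0.1 0'
python3 -m handwheel '0 0 0.1 0; 0 0 0.1 0; 0 0 0.1 0'
```

```text
t: 6.85
eef_pos: [503.0, 118.0, 51.9]
ee_rot: [0.169, 0.986, -0.0, -0.0]
force: [0.4, -0.5, 2.2]
finger_gap: 0.3
gripper_force: 1.0
t: 7.1
eef_pos: [503.1, 118.1, 51.1]
ee_rot: [0.169, 0.986, 0.0, 0.0]
force: [-1.3, -0.4, 5.1]
finger_gap: 0.3
gripper_force: 2.2
```

```bash

python3 -m handwheel '0 0 -0.3 0; 0 0 -1.5 0; 0 0 -4 0; 0 0 -7 0; 0 0 -10 0'
python3 -m handwheel '0 0 0 0; -2 -1.5 0 0; -5 -3.8 0 0; -8.1 -6.2 0 0; -11.2 -8.5 0 0'
python3 -m handwheel '-3 -2.3 0 0; -6 -4.6 0 0; -8.5 -6.5 0 0; -9.1 -7 0 0;-9.1 -7 0 0'
python3 - <<'E'
from h import *
go(642.9,-95,65)
from rig import capture
for r in caps(capture('top')):print(*r)
E
python3 tip.py
```

```text
t: 7.52
eef_pos: [502.5, 118.0, 152.5]
ee_rot: [0.169, 0.986, -0.0, -0.0]
force: [0.1, 0.9, 0.1]
finger_gap: -0.2
gripper_force: 0.0
t: 7.93
eef_pos: [581.0, -0.7, 151.8]
ee_rot: [0.168, 0.986, 0.0, 0.0]
force: [0.1, 0.9, 0.0]
finger_gap: 0.0
gripper_force: 0.0
t: 8.35
eef_pos: [643.5, -97.4, 150.7]
ee_rot: [0.17, 0.986, -0.0, -0.0]
force: [0.7, 0.0, -0.0]
finger_gap: -0.2
gripper_force: 0.0
t 8.35 pos [643.5 -97.4 150.7] F [ 0.7  0.  -0. ] gap -0.2 rows cm [0.13 0.21 8.57]
[220.9 140.6] 190 [657.3 115.5  90.2] 90.9 [660.1 116.1] [49.4 45.4] 39.5
[299.4 145.7] 66 [643.2 -99.7  90.6] 90.4 [ 644.8 -100. ] [25.4 22.8] 88.2
[ 93.  155.5] 170 [619.5 467.   71.6] 71.3 [620.8 467.2] [51.2 48.8] 3.4
[219.9 197.3] 200 [502.3 117.8  81.8] 81.9 [501.9 117.7] [43.  41.1] 89.8
eef [642.6 -95.2 151. ] tip lowest [181.6 182.3 184.6 185.2 186.1 186.2] xy [648.3 -93.5]
cap [199.6 198.8] 138 [642.2 -93.4  92.3] 92.4 [642.9 -94.3] [45.4 40.2] 9.1
```

The round cap is down about 9 mm to its stop and its block is unmoved. Next is the square cap.

```bash

python3 -m handwheel '0 0 1.5 0; 0 0 4 0; 0 0 6.5 0; 0 0 8 0; 0 0 8.5 0'
python3 -m handwheel '0 0 0 0; 0 0 0.2 0; 0 0 0.3 0; 0 0 0.3 0'
python3 -m handwheel '0 0 0.1 0; 0 0 0.2 0; 0 0 0.3 0; 0 0 0.3 0'
python3 tip.py
```

```text
t: 8.87
eef_pos: [641.3, -94.3, 62.8]
ee_rot: [0.168, 0.986, 0.0, -0.002]
force: [-0.7, -0.4, 0.0]
finger_gap: 0.1
gripper_force: 0.0
t: 9.2
eef_pos: [643.4, -95.6, 64.0]
ee_rot: [0.169, 0.986, -0.0, 0.001]
force: [0.1, 1.0, -0.6]
finger_gap: -0.1
gripper_force: 0.0
t: 9.53
eef_pos: [643.2, -95.7, 60.1]
ee_rot: [0.169, 0.986, -0.0, 0.0]
force: [1.2, -0.7, 1.4]
finger_gap: 0.3
gripper_force: 0.9
eef [643.2 -95.7  60.2] tip lowest [ 98.8  99.2  99.5 100.3 100.7 101. ] xy [651.4 -91.7]
```

```bash

python3 -m handwheel '0 0 0.1 0; 0 0 0.2 0; 0 0 0.3 0; 0 0 0.3 0'
python3 -m handwheel '0 0 0.1 0; 0 0 0.2 0; 0 0 0.3 0; 0 0 0.3 0'
python3 -m handwheel '0 0 0.1 0; 0 0 0.15 0; 0 0 0.15 0'
```

```text
t: 9.92
eef_pos: [642.9, -95.6, 56.7]
ee_rot: [0.169, 0.986, -0.0, -0.0]
force: [0.8, 0.9, 2.4]
finger_gap: 0.1
gripper_force: 0.9
t: 10.25
eef_pos: [642.9, -95.6, 53.6]
ee_rot: [0.169, 0.986, -0.0, -0.0]
force: [1.4, -0.9, 1.6]
finger_gap: 0.0
gripper_force: 0.8
t: 10.5
eef_pos: [642.9, -95.6, 52.3]
ee_rot: [0.169, 0.986, -0.0, -0.0]
force: [0.2, -0.3, 1.2]
finger_gap: -0.0
gripper_force: 0.8
```

```bash

python3 -m handwheel '0 0 0.05 0; 0 0 0.1 0; 0 0 0.1 0'
```

```text
t: 10.75
eef_pos: [643.0, -95.6, 51.4]
ee_rot: [0.169, 0.986, -0.0, -0.0]
force: [-1.3, -0.5, 3.3]
finger_gap: -0.3
gripper_force: 1.7
```

```bash

python3 -m handwheel '0 0 0.05 0; 0 0 0.05 0; 0 0 0.05 0'
python3 -m handwheel '0 0 -0.3 0; 0 0 -1.5 0; 0 0 -4 0; 0 0 -7 0; 0 0 -10 0'
python3 -m handwheel '0 0 0 0; 2 -0.5 0 0; 5 -1.3 0 0; 8 -2.1 0 0; 11 -2.9 0 0'
python3 -m handwheel '2.5 -0.6 0 0; 4.2 -1.1 0 0; 4.7 -1.2 0 0; 4.7 -1.2 0 0; 4.7 -1.2 0 0'
python3 - <<'E'
from h import *
from rig import capture
for r in caps(capture('top')):print(*r)
go(481.6,-82,65)
E
python3 tip.py
```

```text
t: 11.0
eef_pos: [643.0, -95.6, 51.1]
ee_rot: [0.169, 0.986, -0.0, 0.0]
force: [-1.1, 0.4, 3.7]
finger_gap: -0.2
gripper_force: 2.3
t: 11.42
eef_pos: [642.6, -95.5, 152.5]
ee_rot: [0.169, 0.986, 0.0, -0.0]
force: [0.4, 0.0, 0.8]
finger_gap: 0.0
gripper_force: 0.0
t: 11.83
eef_pos: [528.3, -86.2, 151.1]
ee_rot: [0.169, 0.986, 0.0, -0.0]
force: [0.6, -0.2, 0.8]
finger_gap: 0.0
gripper_force: 0.0
t: 12.25
eef_pos: [481.9, -82.2, 151.5]
ee_rot: [0.169, 0.986, 0.0, 0.001]
force: [0.8, -0.7, -0.0]
finger_gap: 0.2
gripper_force: 0.0
[221.  140.8] 185 [656.6 115.1  90.9] 91.2 [660.3 116.6] [50.2 45.3] 39.6
[297.8 145.1] 157 [647.3 -96.7  81.3] 81.2 [643.7 -94.5] [40.8 44.4] 4.3
[ 93.9 156. ] 104 [618.1 464.4  71.6] 71.4 [617.1 463.3] [33.1 49.3] 37.7
[220.  197.3] 195 [502.3 117.7  81.9] 82.2 [502.3 117.8] [41.4 40.2] 45.1
t 12.3 pos [482.1 -82.2 151.2] F [0.2 0.5 0.3] gap 0.3 rows cm [0.05 0.   8.62]
eef [482.1 -82.1 151. ] tip lowest [182.6 185.6 185.7 185.7 187.9 189. ] xy [487.5 -79.6]
cap [230.6 171. ] 70 [480.9 -80.3  91.6] 92.0 [479.6 -84.9] [38.1 40.4] 63.5
```

The square cap is down (81.3). Next is the triangle, with the tip already centred over it.

```bash

python3 -m handwheel '0 0 1.5 0; 0 0 4 0; 0 0 6.5 0; 0 0 8 0; 0 0 8.5 0'
python3 -m handwheel '0 0 0 0; 0 0 0.2 0; 0 0 0.3 0; 0 0 0.3 0'
python3 -m handwheel '0 0 0.1 0; 0 0 0.2 0; 0 0 0.3 0; 0 0 0.3 0'
```

```text
t: 12.77
eef_pos: [480.6, -81.8, 62.9]
ee_rot: [0.169, 0.986, 0.0, -0.002]
force: [-0.6, 0.5, -0.8]
finger_gap: 0.1
gripper_force: 0.0
t: 13.1
eef_pos: [481.8, -82.2, 63.8]
ee_rot: [0.169, 0.986, -0.0, 0.001]
force: [0.4, 0.7, 1.0]
finger_gap: -0.3
gripper_force: 0.0
t: 13.43
eef_pos: [481.5, -82.1, 60.1]
ee_rot: [0.169, 0.986, 0.0, 0.0]
force: [0.4, 0.3, 0.6]
finger_gap: -0.1
gripper_force: 0.8
```

```bash

python3 -m handwheel '0 0 0.1 0; 0 0 0.2 0; 0 0 0.3 0; 0 0 0.3 0'
python3 -m handwheel '0 0 0.1 0; 0 0 0.2 0; 0 0 0.3 0; 0 0 0.3 0'
python3 -m handwheel '0 0 0.1 0; 0 0 0.15 0; 0 0 0.15 0'
```

```text
t: 13.77
eef_pos: [481.3, -82.1, 56.8]
ee_rot: [0.169, 0.986, -0.0, 0.0]
force: [0.8, -0.2, 1.4]
finger_gap: -0.0
gripper_force: 0.9
t: 14.1
eef_pos: [481.2, -82.1, 53.7]
ee_rot: [0.169, 0.986, 0.0, -0.0]
force: [1.5, -0.3, 2.4]
finger_gap: 0.2
gripper_force: 0.9
t: 14.35
eef_pos: [481.2, -82.1, 52.3]
ee_rot: [0.169, 0.986, 0.0, -0.0]
force: [0.9, 0.2, 2.0]
finger_gap: 0.3
gripper_force: 0.8
```

```bash

python3 -m handwheel '0 0 0.05 0; 0 0 0.1 0; 0 0 0.1 0'
python3 -m handwheel '0 0 0.05 0; 0 0 0.05 0; 0 0 0.05 0'
```

```text
t: 14.6
eef_pos: [481.2, -82.1, 51.4]
ee_rot: [0.169, 0.986, 0.0, -0.0]
force: [-0.9, 0.2, 3.3]
finger_gap: -0.1
gripper_force: 1.7
t: 14.85
eef_pos: [481.3, -82.1, 51.0]
ee_rot: [0.169, 0.986, -0.0, 0.0]
force: [-0.4, 0.3, 4.7]
finger_gap: -0.1
gripper_force: 2.3
```

```bash

python3 -m handwheel '0 0 -0.3 0; 0 0 -1.5 0; 0 0 -4 0; 0 0 -7 0; 0 0 -10 0'
python3 -m handwheel '0 0 0 0; 2 -0.7 0 0; 5 -1.7 0 0; 7.5 -2.6 0 0; 8.5 -3 0 0'
python3 -m handwheel '0 0 0 0;0 0 0 0;0 0 0 0'
python3 - <<'E'
from h import *
from rig import capture
for n in('top','scene'):
    d=capture(n);print(n)
    for r in caps(d):print(*r)
    cv2.imwrite(f'pics/end_{n}.png',cv2.resize(d['img'][110:290,150:350,::-1],None,fx=3,fy=3))
E
```

```text
t: 15.27
eef_pos: [480.8, -81.9, 152.6]
ee_rot: [0.169, 0.986, 0.0, -0.0]
force: [0.3, -0.8, 0.2]
finger_gap: 0.1
gripper_force: 0.0
t: 15.68
eef_pos: [388.9, -81.9, 151.4]
ee_rot: [0.169, 0.986, -0.0, 0.0]
force: [-0.5, 0.3, 0.7]
finger_gap: 0.1
gripper_force: 0.0
t: 15.93
eef_pos: [391.7, -82.2, 151.3]
ee_rot: [0.169, 0.986, 0.0, 0.0]
force: [0.7, -0.7, -0.2]
finger_gap: 0.2
gripper_force: 0.0
top
[221.  140.7] 182 [656.8 115.2  90.6] 90.8 [658.2 116.2] [48.8 44.2] 34.7
[297.1 147.3] 229 [640.8 -94.7  81.6] 81.8 [641.7 -95.7] [43.8 45.1] 7.9
[ 92.4 155.4] 147 [620.  468.6  71.4] 71.1 [619.7 467. ] [48.  49.8] 0.6
[220.  197.3] 201 [502.4 117.7  81.6] 81.7 [502.1 118.9] [41.5 40.8] 0.1
[291.  202.9] 66 [486.6 -75.1  81.6] 81.5 [482.9 -76.3] [18.2 45.5] 54.7
scene
[ 60.  147.8] 57 [ 557.9 -672.6   82.2] 82.3 [ 558.8 -672.6] [220.7  13. ] 81.9
[231.3 173.3] 100 [479.2 -79.4  82.7] 83.5 [480.2 -78.5] [52.7 60.2] 0.1
[290.5 191.6] 154 [500.1 117.   82.6] 83.1 [497.6 118.4] [57.8 61.2] 7.2
[243.4 198.8] 74 [589.8  13.6  87.6] 87.8 [589.   13.4] [25.5 37.2] 48.4
[200.  201.3] 177 [640.7 -93.9  82.7] 83.2 [637.2 -92. ] [52.1 58.3] 15.7
[268.4 220.9] 183 [656.7 116.2  90.8] 92.7 [656.4 112.6] [62.8 56.4] 82.9
[409.7 255.3] 241 [624.5 465.7  72.1] 72.1 [624.9 465.5] [52.3 49.9] 59.8
```

View pics/end_scene.png

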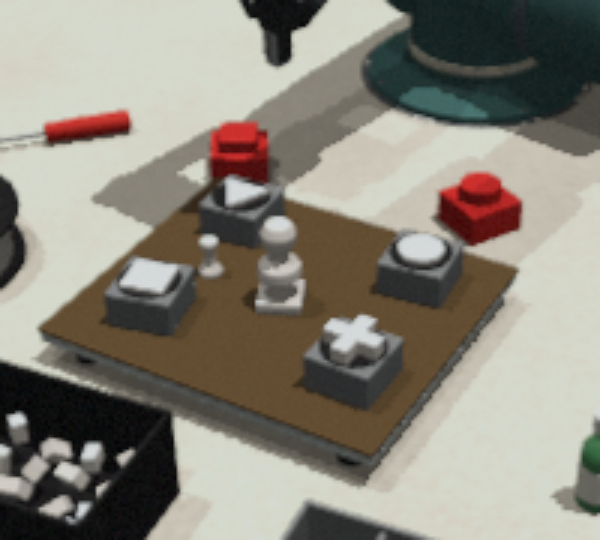

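View pics/end_top.png

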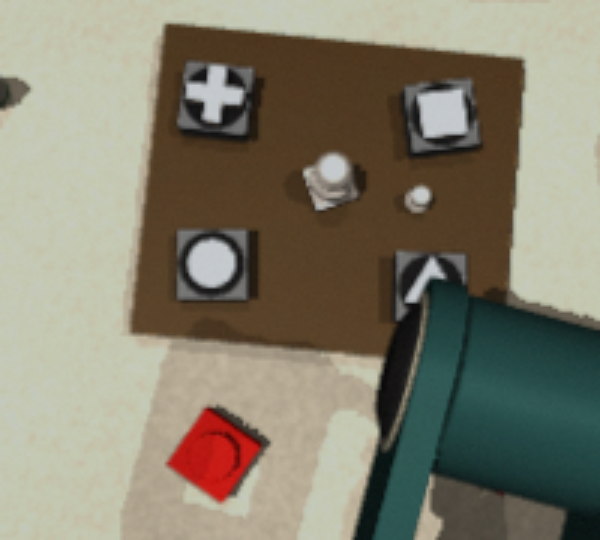

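The round (420,250), square (150,277) and triangle (240,192) caps sit low at about 82 mm. The cross (353,337) is still up at about 91 mm. Blocks, bust, pawn and the red pieces are in place, and the robot is clear.

```bash
python3 -c "from rig import bot;print(bot.finish_job())"
```

```text
the job is handed in; nothing more can be done
None
```

I tapped the round, square and triangular caps down to their stops in that order, left the cross cap standing with nothing else visibly disturbed, and handed the job in at about 16 s.

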